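# Hold the shaker's sprung clamp open at the rider

## Robot

A 7-joint arm with a two-finger parallel gripper is mounted at the origin on the work surface. World frame = base frame: x ahead of the robot, y to its left, z up, the work surface at z = 0. Lengths are in m, angles in rad, forces in N, time in s.
With the tool pointing down it reaches from about 0.35 to 0.9 m from the base axis. Payload 8.1 kg.
Tool frame: the origin (TCP) lies at the very end of the fingers, on their centre line; the grasp point (between the pads) lies grip_point_offset behind it (grip_point_offset is the distance from the TCP to the grasp point, in m); z points along the fingers, y is the direction in which the jaws open and shut (so a half turn about z gives the same grasp; the last joint's range is limited). The gripper opens to 92 mm and grips with 3 to 60 N. Pads are 19 mm wide; open, the fingers measure 130 mm over their backs; the gripper's body (75 mm by 190 mm) begins 47 mm behind the grasp point.
Start: joints at [-1.4, 0.434, 0.025, 1.573, -0.012, 1.134, -0.075], TCP at [0.169, 0.602, 0.227] pointing down, gripper open.
Joint ranges: [-2.62, 2.62], [-0.44, 2.09], [-1.27, 1.32], [0.08, 2.57], [-1.32, 4.46], [0.12, 2], [-2.74, 2.74]. Speed limits (rad/s): [2.22, 2.22, 3.01, 3.01, 3.14, 3.14, 3.14].

## Interface

Orientations are given as a rotation vector (axis times angle).
In Python, from cell import * gives the robot as it stands.
- The arm moves only by the tool drive_tool, never from a script. Its argument "increments" is a list of rows, each an object of numbers: "grip": the gripper's target within -1 to 1 (shut at 1, half-way at 0, fully open at -1); "tx", "ty", "tz": the shift along the world's x, y, z normalised to -1 to 1, where 1 is 400 mm; "turn": the turn about the world's z normalised to -1 to 1, where 1 is 60 degrees. In form: [{"grip": .., "tx": .., "ty": .., "tz": .., "turn": ..}, ...]. A call has 1 to 20 rows; each row is the pose to reach, as a shift and turn from the pose measured when the call began; what a row does not reach only later rows make up. A row lasts 1/10 s, in which the tool goes at most 50 mm and 8.59 degrees, less where a joint would pass 70% of its speed; a pose out of reach is approached as far as the arm can. A call with a number of a shift or a turn outside -1 to 1 is refused whole. A call with a gripper value outside its range is refused whole. The fingers move at their own pace and stop on an object; "newtons" is the grip in N (left out, the last holds). Time passes only in rows, so rows that repeat a pose let the fingers close. It gives the time, the measured TCP pose, the force and the opening at its end, in the units of the state.
- observe(): the state, without advancing time (a new reading comes with each control period).
- get_image(name): name is "side" or "top" or "wrist"; returns the picture (420x560x3 uint8, red, green, blue); there is no depth.
- camera_info(name): a dict with "fx", "fy", "cx", "cy" (pixels), "eye" and "rotation" of the camera in the world; the wrist camera has in their place "hand_eye" (4x4, takes a point from camera to tool coordinates, whose origin is the TCP and whose axes are the flange's). Camera axes: x right, y down, z forward; pixel columns grow to the right and rows downward; lengths in m; the calibration is good to about 2 mm. A picture is of the moment at which its call begins: read the wrist's pose just before it. camera_info takes no time and is no camera call.
- sign_off(): hands the job in, once; it reports no verdict.
The state is a dict: "clock": time; "joints": joint angles; "dq": joint speeds; "joint_efforts": joint torques, N m; "position": TCP position; "ee_rot": TCP orientation; "force": force on the tool from outside, world axes, zero at the start; "ft_torque": the same for the moment, N m; "width": opening from 0.0 (shut) to 1.0 (fully open).
Only numpy, scipy, OpenCV 4.12 (cv2) and the standard library are available. Lean on these libraries where they do the work, as an engineer would, in place of code of your own. Each camera call takes 0.05 s, during which the arm holds its last target. There are 200 camera calls.

## Task

The shaker's clamp has to be held open so that the next rack can be dropped in. Unlock it by swinging the lock lever out until it stands square to the guide rod, then pull the spring-loaded clamp bar towards the front of the shaker by its bow handle until the bar's index is level with the rider on the scale, and keep it there: finish while still holding the bar against its spring, with the lever left square. Leave the rider as it is set and do not disturb the other things on the bench.

Things in the scene. Friction and masses are not known exactly. Their poses are not given: they have to be found in the camera images.
- shaker: Orbital shaker, fixed to the bench: white housing under an aluminium platform 270 mm deep (x), 276 mm wide (y), top 89 mm above the bench; a control panel 40 mm longer in front, lower. Origin: centre of the underside; +x from its front (panel, robot side) to its back, +y to its left (lock lever side). Two guide rods lie along x at y = +-92 mm, nothing fixed there is higher than 131 mm, save the bar's handle and the lever's knob.
- clamp_slide (a joint): Travel of the clamp bar in m: 0 closed (bar centre at shaker x = +2 mm), growing as it is pulled to the front (the shaker's -x); stop at 0.070. A spring pulls it shut: 5 N to start it, 8 N at 0.030, 10 N at 0.055; it returns by itself when let go. While the lock lever is shut a tooth blocks it after about 5 mm.
- clamp_bar: Clamp bar: aluminium, 16 mm thick (x), 162 mm wide (y), 99 to 123 mm above the bench, running on a dark steel sleeve at each end, with an upright bow handle on its middle. Behind it, 35 mm away when closed, stands the fixed fence, top 127 mm above the bench. It only slides along the shaker's x. Origin at bench height under the bar's middle; axes as the shaker's.
- bar_handle (a point): Middle of the bow handle's horizontal grip rod: a round steel rod 12 mm thick, 90 mm long between the centres of its two upright legs, along the shaker's y, its centre 165 mm above the bench and 42 mm above the bar's top. Free space for fingers on both sides and underneath.
- bar_index (a point): Tip of the bar's index: a thin black finger, 3 mm thick in x and 26 mm long, on top of the sleeve at the bar's right-hand (-y) end, pointing to -y, 129 mm above the bench.
- rider (a joint): Setting of the rider along the scale, in m of bar travel: the bar's index is exactly level with the rider when joint clamp_slide has the same value as this. Set somewhere between 0.030 and 0.054; it is stiff and must stay.
- rider_line (a point): Middle of the upper edge of the rider's upright steel fin (3 mm thick in x, 14 mm long in y, its edge 129 mm above the bench; level means that the bar's index tip and the fin are end to end). The rider is a small black block, 16 x 16 mm, sitting on the steel scale strip along the right-hand (-y) edge of the platform. Axes as the shaker's.
- lock_lever (a joint): Lock lever angle, rad: 0 shut, lying along the left guide rod and pointing to the shaker's back (+x), its tooth in front of the bar's left sleeve; it grows as the lever swings outward to the left (counter-clockwise from above); at 1.57 it is square to the rod, pointing to the shaker's +y; stop at 2.1. Stays where left; 1 to 2 N at the knob moves it. The tooth is clear from about 0.5 on.
- lever_knob (a point): Centre of the gripping part of the upright knob at the lever's end: black, round, 18 mm diameter, from z = 127 to 153 mm (top at 157 mm); this point is at z = 142 mm, 100 mm from the pivot. The lever arm under it is flat steel, top at z = 116 mm.
- lever_pivot (a point): The lock lever's vertical pivot axis, at the platform's left edge (shaker x = -60 mm, y = +122 mm), z = 113 mm.
- tube_rack: white plastic tube rack with capped tubes, 62 x 160 x 73 mm, standing on the bench to the robot's right of the shaker; a bystander. Origin: centre of its underside
- tube_block: aluminium block with small capped tubes, 50 x 110 x 40 mm, standing on the shaker platform behind the fixed fence; a bystander. Origin: centre of its underside
- reagent_bottle: amber bottle, 66 mm diameter, 135 mm tall, beyond the shaker; a bystander. Origin: centre of its underside
- beaker: empty glass beaker, 68 mm diameter, 90 mm tall, beyond the shaker; a bystander. Origin: centre of its underside
- microplate: well plate, 85 x 127 x 14 mm, flat on the bench at the robot's left; a bystander. Origin: centre of its underside
- marker_pen: marker pen, 120 mm long, 14 mm thick, lying near the robot's right side; a bystander. Origin: middle of its underside
- petri_stack: stack of three petri dishes, 93 mm diameter, 46 mm tall, at the robot's right; a bystander. Origin: centre of its underside
- forceps: steel forceps, 160 mm long, 6 mm thick, flat on the bench at the robot's left; a bystander. Origin: middle of its underside

How it is judged:
By the outcome, as a careful person would: the job done as asked, in the order asked, and still so for the second after the job is handed in, while the arm keeps its last pose, push and grip.
It also fails if it takes over 48 s, if anything falls off the work surface, if the arm or the gripper's body presses on something with over 40 N, if the wrist force passes 120 N, or if a joint passes its speed limit or range.

## Working session

There is one attempt and no reset: what is moved stays moved. The work goes in short steps, Python scripts to look and compute and a tool call to move; the robot and the scene stay as the last step left them, time stands still between calls to the robot, and variables do not carry over. Pictures are saved under pics/ and viewed, about 8 in all and at most 12, crops included, and the job is handed in when it is done.

Besides the shell and the picture viewer there is one more tool, called after "Call:" as name(argument=value, ...), one argument or row to a line, values as JSON. drive_tool: Moves the arm, as the interface text tells. Its arguments: {"type":"object","properties":{"increments":{"type":"array","items":{"type":"object","properties":{"grip":{"type":"number"},"tx":{"type":"number"},"ty":{"type":"number"},"tz":{"type":"number"},"turn":{"type":"number"}}}},"newtons":{"type":"number"}},"required":["increments"]}

```bash
mkdir -p pics; ls; cat > h.py <<'E'
from cell import *
import numpy as np, cv2
from scipy.spatial.transform import Rotation as R
def cam(n, st=None):
    c=camera_info(n)
    K=np.array([[c['fx'],0,c['cx']],[0,c['fy'],c['cy']],[0,0,1.]])
    if 'hand_eye' in c:
        st=st or observe(); T=np.eye(4); T[:3,:3]=R.from_rotvec(st['ee_rot']).as_matrix(); T[:3,3]=st['position']
        M=T@np.array(c['hand_eye']); return K,M[:3,:3],M[:3,3]
    return K,np.array(c['rotation']),np.array(c['eye'])
def ray(C,uv):
    K,r,e=C; return r@np.linalg.solve(K,[uv[0],uv[1],1.])
def onz(C,uv,z):
    d=ray(C,uv); return C[2]+d*(z-C[2][2])/d[2]
def tri(obs):
    A=np.zeros((3,3));b=np.zeros(3)
    for C,uv in obs:
        d=ray(C,uv);d/=np.linalg.norm(d);P=np.eye(3)-np.outer(d,d);A+=P;b+=P@C[2]
    return np.linalg.solve(A,b)
def proj(C,p):
    q=C[0]@(C[1].T@(np.array(p)-C[2])); return q[:2]/q[2]
def save(n,f):
    im=get_image(n); cv2.imwrite('pics/'+f,np.array(im)[:,:,::-1]); return im
E
python3 - <<'E'
from h import *
np.set_printoptions(precision=4,suppress=True)
s=observe();print(s)
for n in('top','side'):
    print(n,cam(n)); save(n,n+'0.png')
print(camera_info('wrist'))
a=cv2.imread('pics/top0.png');cv2.imwrite('pics/top0.png',a)
E
```

```text
pics
{'clock': 0.0, 'joints': array([-1.3996,  0.4352,  0.025 ,  1.5741, -0.0116,  1.134 , -0.0751]), 'dq': array([-0.001 ,  0.0004,  0.0011,  0.0002, -0.0001,  0.0016,  0.0005]), 'joint_efforts': array([  0.0005, -66.7823,   0.9854, -31.4461,  -0.0606,   0.0424,
         0.0002]), 'position': array([0.1689, 0.6012, 0.2259]), 'ee_rot': array([-0.4289, -3.1121,  0.0025]), 'force': array([ 0.3578,  0.4398, -0.016 ]), 'ft_torque': array([ 0.0444, -0.0214, -0.0002]), 'width': 1.0001260253502136}
top (array([[487.619 ,   0.    , 289.0969],
       [  0.    , 487.619 , 206.0043],
       [  0.    ,   0.    ,   1.    ]]), array([-2.1544,  2.1875, -0.0857]), array([ 0.4069, -0.0309,  1.4191]))
side (array([[506.6864,   0.    , 275.1998],
       [  0.    , 506.6864, 214.7853],
       [  0.    ,   0.    ,   1.    ]]), array([-2.2111,  0.7202, -0.3292]), array([-0.1293, -0.9092,  1.1289]))
{'fx': 307.5930498451516, 'fy': 307.5930498451516, 'cx': 279.5794311947342, 'cy': 208.986727034156, 'hand_eye': array([[-0.0002, -0.9621, -0.2727,  0.0736],
       [ 1.    , -0.    , -0.0008, -0.0004],
       [ 0.0008, -0.2727,  0.9621, -0.1573],
       [ 0.    ,  0.    ,  0.    ,  1.    ]])}
```

```bash
sed -i "s/np.array(c\['rotation'\]),np/R.from_rotvec(c['rotation']).as_matrix(),np/" h.py
python3 -c "
import cell;print([n for n in dir(cell) if n[0]!='_']);print(getattr(cell,'grip_point_offset',None))"
```

```text
['PlanningError', 'camera_info', 'get_image', 'grip_point_offset', 'observe', 'sign_off']
0.0188
```

View pics/top0.png

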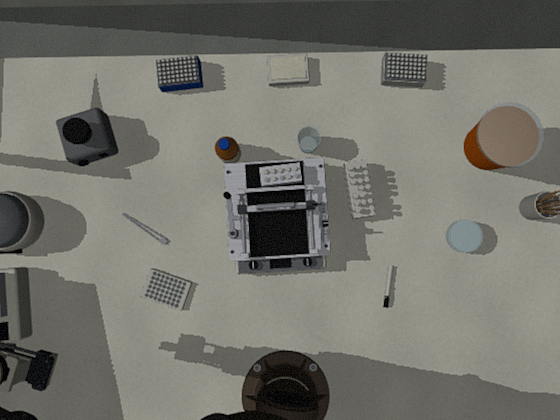

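View pics/side0.png

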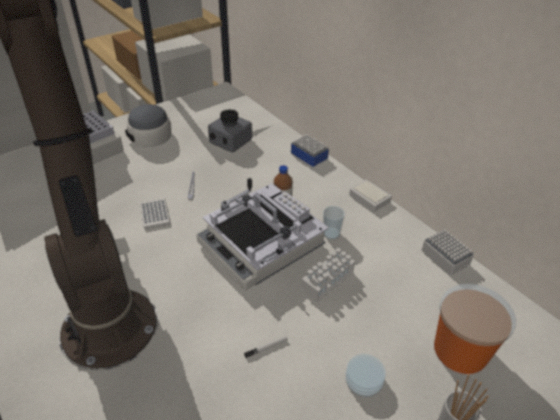

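Top view: knob black dot about (227,195), lever pivot (234,233), bar with handle about (278,206), rider about (325,222). Next: enlarged crops with positions.

```bash
python3 - <<'E'
from h import *
np.set_printoptions(precision=4,suppress=True)
C=cam('top');S=cam('side')
for n,uv,z in(('knob',(227,195),.142),('piv',(234,233),.116),('handle',(278,206),.165),('rider',(325,222),.129),('fl',(229,258),.089),('bl',(222,163),.089),('br',(326,158),.089)):
    p=onz(C,uv,z);print(n,p,proj(S,p))
a=cv2.imread('pics/top0.png')[150:280,210:340];b=cv2.imread('pics/side0.png')[170:290,190:335]
f=lambda i:cv2.resize(i,(400,370),interpolation=cv2.INTER_CUBIC)
cv2.imwrite('pics/c0.png',np.hstack([f(a),f(b)]))
E
```

```text
knob [0.5528 0.1447 0.142 ] [250.1251 181.7723]
piv [0.4533 0.1298 0.116 ] [226.2125 202.6146]
handle [0.5195 0.0097 0.165 ] [266.4006 202.9254]
rider [ 0.4783 -0.113   0.129 ] [279.9836 241.5757]
fl [0.3866 0.1471 0.089 ] [205.2721 214.6122]
bl [0.6481 0.1655 0.089 ] [270.8178 180.7843]
br [ 0.6573 -0.1221  0.089 ] [329.7013 227.9479]
```

View pics/c0.png

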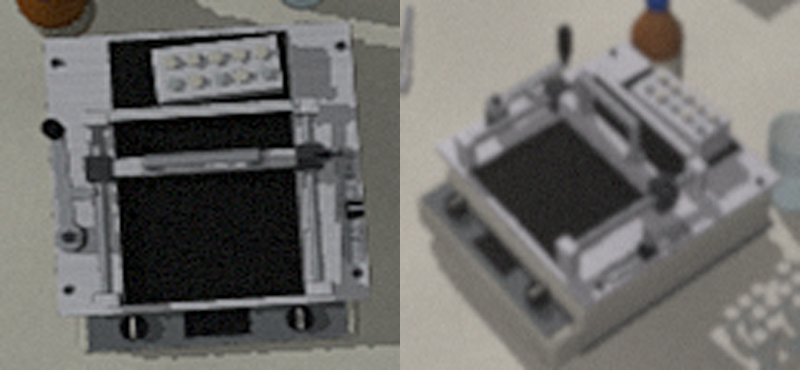

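The crops show the knob just beyond the left edge, the lever nearly along x, and the index at the bar's right end with the rider nearer the front. I'll take the wrist camera above the shaker.

Call:
drive_tool(
  increments=[
    {"grip": -1, "tx": 0.25, "ty": -0.475, "tz": 0.33, "turn": 0.1},
    {"grip": -1, "tx": 0.75, "ty": -1, "tz": 0.33, "turn": 0.31},
    {"grip": -1, "tx": 0.75, "ty": -1, "tz": 0.33, "turn": 0.31},
    {"grip": -1, "tx": 0.75, "ty": -1, "tz": 0.33, "turn": 0.31},
    {"grip": -1, "tx": 0.75, "ty": -1, "tz": 0.33, "turn": 0.31},
    {"grip": -1, "tx": 0.75, "ty": -1, "tz": 0.33, "turn": 0.31},
    {"grip": -1, "tx": 0.75, "ty": -1, "tz": 0.33, "turn": 0.31},
    {"grip": -1, "tx": 0.75, "ty": -1, "tz": 0.33, "turn": 0.31},
    {"grip": -1, "tx": 0.75, "ty": -1, "tz": 0.33, "turn": 0.31},
    {"grip": -1, "tx": 0.75, "ty": -1, "tz": 0.33, "turn": 0.31},
    {"grip": -1, "tx": 0.75, "ty": -1, "tz": 0.33, "turn": 0.31},
    {"grip": -1, "tx": 0.75, "ty": -1, "tz": 0.33, "turn": 0.31},
    {"grip": -1, "tx": 0.75, "ty": -1, "tz": 0.33, "turn": 0.31},
    {"grip": -1, "tx": 0.75, "ty": -1, "tz": 0.33, "turn": 0.31},
  ],
)

```text
clock: 1.5
position: [0.4679, 0.2026, 0.3575]
ee_rot: [0.083, -3.139, 0.002]
force: [-1.0, 1.4, 0.3]
width: 0.998
```

```bash
python3 - <<'E'
from h import *
import json
s=observe();C=cam('wrist',s);np.savez('w1.npz',K=C[0],r=C[1],e=C[2]);save('wrist','w1.png');print(s['clock'],s['position'],s['ee_rot'],C[2])
a=cv2.imread('pics/w1.png');cv2.imwrite('pics/w1b.png',cv2.resize(a,(800,600)))
E
```

```text
1.5 [0.46788359 0.20258048 0.35745113] [ 8.32148232e-02 -3.13940940e+00  2.22771801e-03] [0.39444539 0.19865958 0.51483754]
```

View pics/w1b.png

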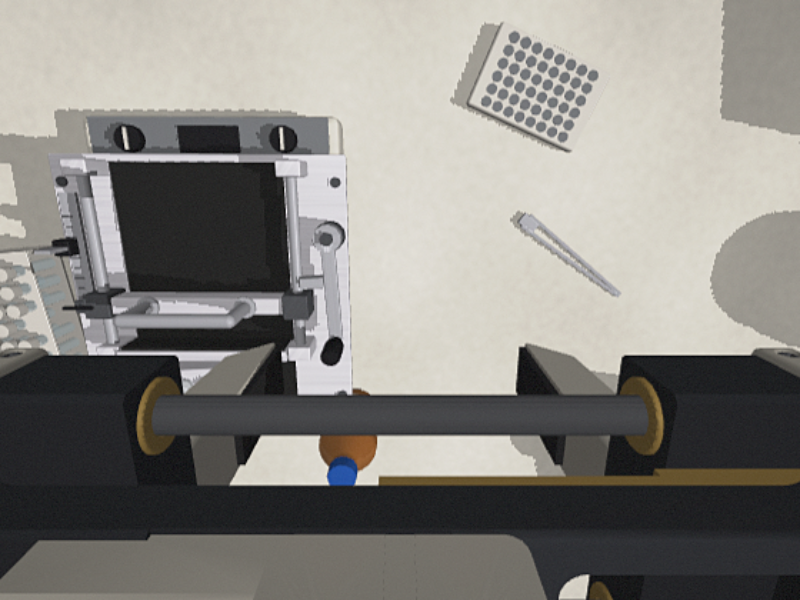

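Wrist view (800x600): knob blob (332,351), pivot (328,236), handle rod from about (118,320) to (238,320), index (75,308), rider fin about (40,247). Now I'll turn these into positions by triangulating with the top view.

```bash
python3 - <<'E'
from h import *
np.set_printoptions(precision=4,suppress=True)
d=np.load('w1.npz');W=(d['K'],d['r'],d['e']);T=cam('top')
w=cv2.imread('pics/w1.png');t=cv2.imread('pics/top0.png')
def blob(im,x0,y0,x1,y1,th):
    m=(im[y0:y1,x0:x1].max(2)<th).astype(np.uint8);n,l,s,c=cv2.connectedComponentsWithStats(m)
    i=1+s[1:,4].argmax();return c[i]+[x0,y0],s[i]
k,s=blob(w,222,230,244,262,60);print('knob w',k,s)
kt,s=blob(t,220,188,233,202,75);print('knob t',kt,s)
print('knob tri',tri([(W,k),(T,kt)]), onz(W,k,.142),onz(T,kt,.142))
q=lambda u,v:(u*.7,v*.7)
for n,uv,z in(('piv',q(328,236),.116),('h1',q(118,320),.165),('h2',q(238,320),.165),('idx tip',q(64,308),.129),('idx base',q(92,308),.129),('rider fin',q(40,247),.129),('plate FL',q(347,154),.089),('plate FR',q(49,156),.089),('L edge',q(352,390),.089)):
    print(n,onz(W,uv,z))
c=w[90:270,0:260];cv2.imwrite('pics/w1c.png',cv2.resize(c,(780,540),interpolation=cv2.INTER_CUBIC))
E
```

```text
knob w [232.2434 245.6327] [  3   6  15  20 226]
knob t [226.9231 195.2308] [ 4  4  7  7 39]
knob tri [0.552  0.1446 0.143 ] [0.5523 0.1443 0.142 ] [0.5522 0.1449 0.142 ]
piv [0.4514 0.1359 0.116 ]
h1 [ 0.5243 -0.032   0.165 ]
h2 [0.5189 0.0688 0.165 ]
idx tip [ 0.5286 -0.104   0.129 ]
idx base [ 0.5272 -0.0782  0.129 ]
rider fin [ 0.4728 -0.1165  0.129 ]
plate FL [0.3787 0.1485 0.089 ]
plate FR [ 0.395  -0.1265  0.089 ]
L edge [0.6186 0.1587 0.089 ]
```

View pics/w1c.png

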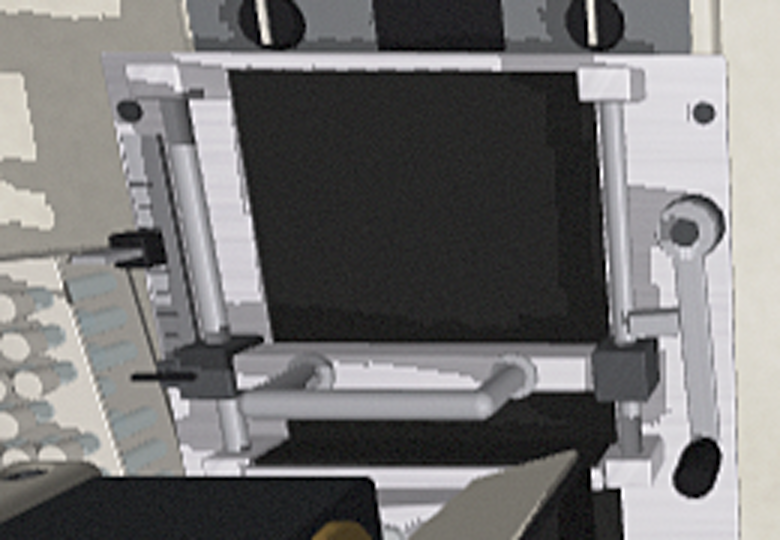

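Knob at (0.552, 0.1446), z 0.143, which agrees with the text. The pivot is 101 mm away, also consistent, and the yaw is about 3°. I'll move down over the knob.

Call:
drive_tool(
  increments=[
    {"grip": -0.1, "tx": 0.105, "ty": -0.07, "tz": -0.1},
    {"grip": -0.1, "tx": 0.21, "ty": -0.145, "tz": -0.2},
    {"grip": -0.1, "tx": 0.21, "ty": -0.145, "tz": -0.3},
    {"grip": -0.1, "tx": 0.21, "ty": -0.145, "tz": -0.4},
    {"grip": -0.1, "tx": 0.21, "ty": -0.145, "tz": -0.4},
    {"grip": -0.1, "tx": 0.21, "ty": -0.145, "tz": -0.4},
  ],
)

```text
invalid input
```

```bash
python3 - <<'E'
from h import *
np.set_printoptions(precision=4,suppress=True)
s=observe();C=cam('wrist',s);np.savez('w2.npz',K=C[0],r=C[1],e=C[2]);save('wrist','w2.png');print(s['clock'],s['position'],s['ee_rot'],s['width'])
d=np.load('w1.npz');W=(d['K'],d['r'],d['e'])
for p in([.552,.1446,.142],[.4514,.1359,.116]):print(proj(C,p))
a=cv2.imread('pics/w2.png');cv2.imwrite('pics/w2b.png',cv2.resize(a,(800,600)))
E
```

```text
1.55 [0.4679 0.2026 0.3575] [ 0.0838 -3.1395  0.0023] 1.0000166736954337
[232.3774 245.3832]
[229.5659 165.1991]
```

View pics/w2b.png

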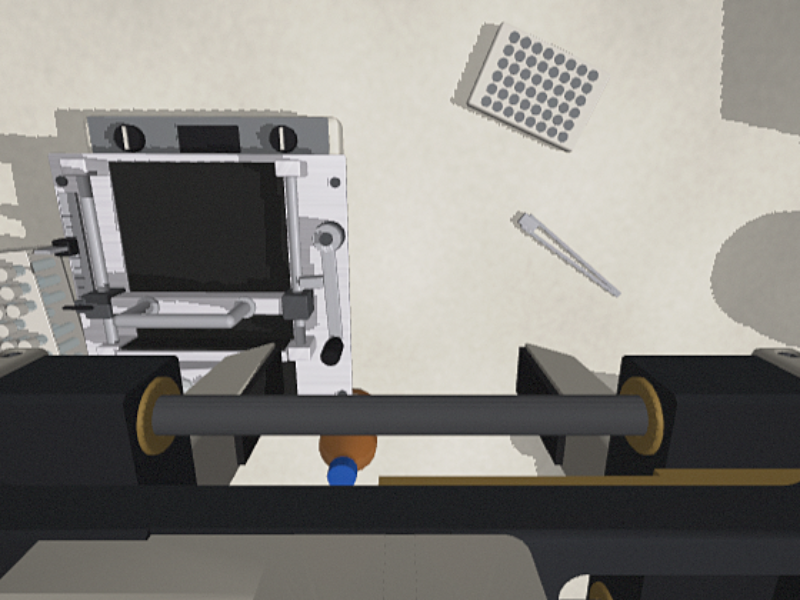

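The move was refused, so the view is unchanged: same picture, nothing moved. Perhaps every row needs all its fields, so I'll retry with `turn` filled in.

Call:
drive_tool(
  increments=[
    {"grip": -0.1, "tx": 0.105, "ty": -0.07, "tz": -0.1, "turn": 0},
    {"grip": -0.1, "tx": 0.21, "ty": -0.145, "tz": -0.2, "turn": 0},
    {"grip": -0.1, "tx": 0.21, "ty": -0.145, "tz": -0.3, "turn": 0},
    {"grip": -0.1, "tx": 0.21, "ty": -0.145, "tz": -0.4, "turn": 0},
    {"grip": -0.1, "tx": 0.21, "ty": -0.145, "tz": -0.4, "turn": 0},
    {"grip": -0.1, "tx": 0.21, "ty": -0.145, "tz": -0.4, "turn": 0},
  ],
)

```text
clock: 2.2
position: [0.5513, 0.1455, 0.1979]
ee_rot: [0.086, -3.138, 0.003]
force: [0.6, 1.0, 0.9]
width: 0.564
```

```bash
python3 - <<'E'
from h import *
np.set_printoptions(precision=4,suppress=True)
s=observe();C=cam('wrist',s);save('wrist','w3.png');print(s['clock'],s['position'],s['ee_rot'],s['width'],s['force'])
for p in([.552,.1446,.142],[.4514,.1359,.116]):print(proj(C,p)/.7)
a=cv2.imread('pics/w3.png');cv2.imwrite('pics/w3b.png',cv2.resize(a,(800,600)))
E
```

```text
2.2 [0.5513 0.1455 0.1979] [ 0.0857 -3.1377  0.0029] 0.5641115032921431 [0.5834 1.0196 0.9158]
[398.6786 325.2162]
[392.4692 120.3754]
```

View pics/w3b.png

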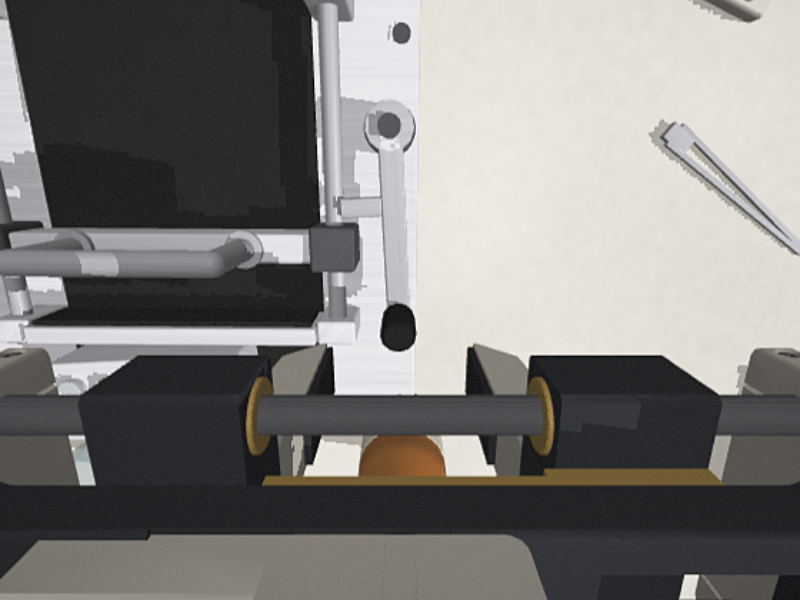

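The knob is at (398,327), right where predicted and centred between the fingers (pivot at (389,124)). I'll descend and grip.

Call:
drive_tool(
  increments=[
    {"grip": -0.1, "tx": 0.002, "ty": -0.003, "tz": -0.06, "turn": 0},
    {"grip": -0.1, "tx": 0.002, "ty": -0.003, "tz": -0.12, "turn": 0},
    {"grip": -0.1, "tx": 0.002, "ty": -0.003, "tz": -0.16, "turn": 0},
    {"grip": -0.1, "tx": 0.002, "ty": -0.003, "tz": -0.16, "turn": 0},
    {"grip": 1, "tx": 0.002, "ty": -0.003, "tz": -0.16, "turn": 0},
    {"grip": 1, "tx": 0.002, "ty": -0.003, "tz": -0.16, "turn": 0},
    {"grip": 1, "tx": 0.002, "ty": -0.003, "tz": -0.16, "turn": 0},
    {"grip": 1, "tx": 0.002, "ty": -0.003, "tz": -0.16, "turn": 0},
    {"grip": 1, "tx": 0.002, "ty": -0.003, "tz": -0.16, "turn": 0},
    {"grip": 1, "tx": 0.002, "ty": -0.003, "tz": -0.16, "turn": 0},
  ],
  newtons=12,
)

```text
clock: 3.25
position: [0.5535, 0.1448, 0.136]
ee_rot: [-0.086, 3.139, -0.0]
force: [-0.5, 0.2, 4.3]
width: 0.191
```

```bash
python3 - <<'E'
from h import *
np.set_printoptions(precision=4,suppress=True)
d=np.load('w1.npz');W=(d['K'],d['r'],d['e'])
from h import R
s=dict(position=np.array([.5513,.1455,.1979]),ee_rot=np.array([.0857,-3.1377,.0029]));C=cam('wrist',s)
q=lambda u,v:(u*.7,v*.7)
def yaw(a,b): return np.degrees(np.arctan2(b[1]-a[1],b[0]-a[0]))
print('rod',yaw(onz(C,q(328,20),.113),onz(C,q(337,300),.113)))
print('plate L edge',yaw(onz(C,q(420,2),.089),onz(C,q(415,380),.089)))
print('fence front top edge',yaw(onz(C,q(330,323),.127),onz(C,q(30,323),.127))+90)
p=tri([(C,q(389,124)),(W,q(327.5,238)),(cam('top'),(233.5,233.5))]);print('piv',p,onz(C,q(389,124),.117))
print('rest',onz(C,q(335,248),.111))
s=observe();k=s['position'];print(k,s['width'],s['force'],yaw(p,k))
E
```

```text
rod 2.6931613994473147
plate L edge 2.9728174326743844
fence front top edge 3.1682358801122916
piv [0.453  0.1335 0.1072] [0.4533 0.1343 0.117 ]
rest [0.5192 0.107  0.111 ]
[0.5535 0.1448 0.136 ] 0.19144501160880908 [-0.5353  0.2252  4.3157] 6.426115580114269
```

Knob gripped (opening 17.6 mm). Shaker yaw is 3.0° (three edges agree) and the pivot is at (0.4535, 0.134). I'll swing the lever along its arc, turning the gripper with it.

Call:
drive_tool(
  increments=[
    {"grip": 1, "tx": -0.0033, "ty": 0.0217, "tz": 0, "turn": 0.0833},
    {"grip": 1, "tx": -0.0085, "ty": 0.043, "tz": 0, "turn": 0.1667},
    {"grip": 1, "tx": -0.0155, "ty": 0.0637, "tz": 0, "turn": 0.25},
    {"grip": 1, "tx": -0.0243, "ty": 0.0838, "tz": 0, "turn": 0.3333},
    {"grip": 1, "tx": -0.0349, "ty": 0.103, "tz": 0, "turn": 0.4167},
    {"grip": 1, "tx": -0.047, "ty": 0.1213, "tz": 0, "turn": 0.5},
    {"grip": 1, "tx": -0.0607, "ty": 0.1384, "tz": 0, "turn": 0.5833},
    {"grip": 1, "tx": -0.0759, "ty": 0.1542, "tz": 0, "turn": 0.6667},
    {"grip": 1, "tx": -0.0923, "ty": 0.1687, "tz": 0, "turn": 0.75},
    {"grip": 1, "tx": -0.11, "ty": 0.1817, "tz": 0, "turn": 0.8333},
    {"grip": 1, "tx": -0.1287, "ty": 0.193, "tz": 0, "turn": 0.9167},
    {"grip": 1, "tx": -0.1484, "ty": 0.2028, "tz": 0, "turn": 1},
    {"grip": 1, "tx": -0.1484, "ty": 0.2028, "tz": 0, "turn": 1},
  ],
)

```text
clock: 4.55
position: [0.4935, 0.2262, 0.136]
ee_rot: [-1.648, 2.674, 0.001]
force: [0.3, -0.0, 1.3]
width: 0.194
```

```bash
python3 - <<'E'
from h import *
s=observe();print(s['position'],s['ee_rot'],s['width'],s['force'],s['ft_torque'],s['joints'])
d=s['position'][:2]-[.4535,.134];print(np.hypot(*d),np.degrees(np.arctan2(d[1],d[0])))
E
```

```text
[0.49345924 0.2261855  0.1360403 ] [-1.64754095e+00  2.67385381e+00  9.24754941e-04] 0.19366073592812053 [ 0.30057945 -0.04820287  1.2950228 ] [0.00672101 0.04479663 0.10501867] [-0.50630329  0.39920572 -0.02854739  1.88315769  0.0138572   0.85852414
  2.13358695]
0.10047341299370317 66.56492599772174
```

J7 would run out of range if the handle were taken at this heading, so I'll take it later with the half-turn alternative. First I'll finish the lever swing.

Call:
drive_tool(
  increments=[
    {"grip": 1, "tx": -0.0223, "ty": 0.0084, "tz": 0, "turn": 0.06},
    {"grip": 1, "tx": -0.0434, "ty": 0.0143, "tz": 0, "turn": 0.12},
    {"grip": 1, "tx": -0.0649, "ty": 0.0183, "tz": 0, "turn": 0.18},
    {"grip": 1, "tx": -0.0868, "ty": 0.0204, "tz": 0, "turn": 0.24},
    {"grip": 1, "tx": -0.1043, "ty": 0.0207, "tz": 0, "turn": 0.3},
    {"grip": 1, "tx": -0.1131, "ty": 0.0204, "tz": 0, "turn": 0.3},
    {"grip": 1, "tx": -0.1131, "ty": 0.0204, "tz": 0, "turn": 0.3},
    {"grip": 1, "tx": -0.1131, "ty": 0.0204, "tz": 0, "turn": 0.3},
  ],
)

```text
clock: 5.35
position: [0.4484, 0.2346, 0.1361]
ee_rot: [-2.043, 2.385, 0.002]
force: [0.2, 1.9, 0.3]
width: 0.192
```

```bash
python3 - <<'E'
from h import *
s=observe();print(s['position'],s['ee_rot'],s['width'],s['force'],s['ft_torque'],s['joints'])
d=s['position'][:2]-[.4535,.134];print(np.hypot(*d),np.degrees(np.arctan2(d[1],d[0])))
E
```

```text
[0.44839272 0.234569   0.13611381] [-2.04282096e+00  2.38549276e+00  1.62430270e-03] 0.1918973618546346 [0.15819838 1.86107046 0.34824982] [0.47216473 0.04262386 0.13636993] [-0.49665401  0.35064922 -0.11507194  1.96365787  0.05198166  0.82926468
  2.34726213]
0.10069859568057858 92.90720197005808
```

Lever is at 93° in world (a circle through the measured knob positions agrees), so it's square. I'll release, rise, and swing over to view the index and rider from close by.

Call:
drive_tool(
  increments=[
    {"grip": -0.1, "tx": 0, "ty": 0, "tz": 0, "turn": 0},
    {"grip": -0.1, "tx": 0, "ty": 0, "tz": 0, "turn": 0},
    {"grip": -0.1, "tx": 0, "ty": 0, "tz": 0, "turn": 0},
    {"grip": -0.1, "tx": 0, "ty": 0, "tz": 0, "turn": 0},
    {"grip": -0.1, "tx": 0, "ty": 0, "tz": 0.08, "turn": 0},
    {"grip": -0.1, "tx": 0, "ty": 0, "tz": 0.18, "turn": 0},
    {"grip": -0.1, "tx": 0, "ty": 0, "tz": 0.28, "turn": -0.12},
    {"grip": -0.1, "tx": 0.03, "ty": -0.1, "tz": 0.28, "turn": -0.24},
    {"grip": -0.1, "tx": 0.06, "ty": -0.2, "tz": 0.28, "turn": -0.36},
    {"grip": -0.1, "tx": 0.09, "ty": -0.3, "tz": 0.28, "turn": -0.48},
    {"grip": -0.1, "tx": 0.12, "ty": -0.4, "tz": 0.28, "turn": -0.6},
    {"grip": -0.1, "tx": 0.15, "ty": -0.5, "tz": 0.28, "turn": -0.72},
    {"grip": -0.1, "tx": 0.18, "ty": -0.6, "tz": 0.28, "turn": -0.84},
    {"grip": -0.1, "tx": 0.21, "ty": -0.7, "tz": 0.28, "turn": -0.96},
    {"grip": -0.1, "tx": 0.23, "ty": -0.8, "tz": 0.28, "turn": -1},
    {"grip": -0.1, "tx": 0.254, "ty": -0.86, "tz": 0.22, "turn": -1},
    {"grip": -0.1, "tx": 0.254, "ty": -0.86, "tz": 0.16, "turn": -1},
  ],
)

```text
clock: 7.05
position: [0.5509, -0.1145, 0.2001]
ee_rot: [-0.566, 3.087, -0.004]
force: [-0.0, 0.5, -0.3]
width: 0.546
```

Call:
drive_tool(
  increments=[
    {"grip": -0.1, "tx": 0, "ty": 0, "tz": 0, "turn": -0.14},
    {"grip": -0.1, "tx": 0, "ty": 0, "tz": 0, "turn": -0.28},
    {"grip": -0.1, "tx": 0, "ty": 0, "tz": 0, "turn": -0.3},
    {"grip": -0.1, "tx": 0, "ty": 0, "tz": 0, "turn": -0.3},
  ],
)

```text
clock: 7.45
position: [0.5509, -0.1143, 0.2001]
ee_rot: [-0.082, 3.138, -0.005]
force: [0.5, 0.4, 0.3]
width: 0.551
```

```bash
python3 - <<'E'
from h import *
np.set_printoptions(precision=4,suppress=True)
s=observe();C=cam('wrist',s);np.savez('w4.npz',K=C[0],r=C[1],e=C[2]);save('wrist','w4.png');print(s['clock'],s['position'],s['ee_rot'],s['width'],s['force'],s['joints'])
a=cv2.imread('pics/w4.png')
for p in([.5286,-.104,.129],[.473,-.1165,.129]):print(proj(C,p))
cv2.imwrite('pics/w4b.png',cv2.resize(a[40:265,110:410],(800,600),interpolation=cv2.INTER_CUBIC))
E
```

```text
7.45 [ 0.5509 -0.1143  0.2001] [-0.082   3.1379 -0.0049] 0.5511774630051549 [0.5243 0.3888 0.287 ] [-0.1286  0.3601  0.3171  1.7858 -0.1269  1.0127  1.8595]
[295.54   192.6948]
[283.154  115.4462]
```

View pics/w4b.png

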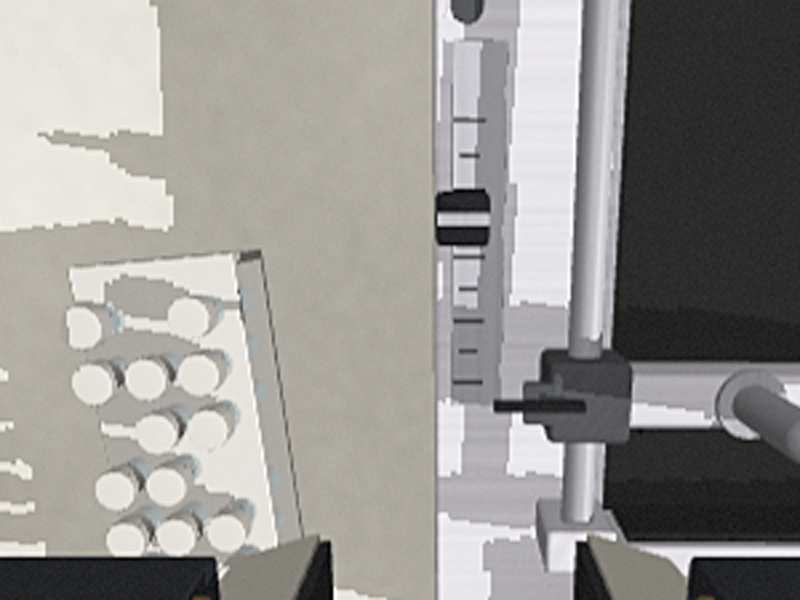

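The close view shows the rider's bright fin at crop (463,219), index tip (495,406) and index finger to (585,406). I'll compute the travel with sub-pixel masks.

```bash
python3 - <<'E'
from h import *
np.set_printoptions(precision=4,suppress=True)
d=np.load('w4.npz');C=(d['K'],d['r'],d['e'])
g=cv2.imread('pics/w4.png').max(2).astype(float)
f=2.6667
P=lambda u,v:((u+.5)/f-.5+110,(v+.5)/f-.5+40)
print(P(463,219),P(495,406))
fin=[];
x0,y0=P(463,219)
for x in range(277,292): 
    col=g[int(y0)-5:int(y0)+6,x]; w=np.clip(col-90,0,None)
    if w.sum()>60: fin.append((x,(w*np.arange(int(y0)-5,int(y0)+6)).sum()/w.sum()))
ix=[]
for x in range(297,306):
    col=g[187:198,x]; w=np.clip(110-col,0,None); ix.append((x,(w*np.arange(187,198)).sum()/max(w.sum(),1)))
print(np.round(fin,1).tolist(),np.round(ix,1).tolist())
print(g[115:130,283],g[186:200,299])
ux=np.array([np.cos(np.radians(3)),np.sin(np.radians(3))])
a=onz(C,P(463,219),.129);b=onz(C,P(497,406),.129);print(a,b,(b-a)[:2]@ux)
s=observe();s['position']
E
```

```text
(283.3103273709079, 121.81147110661117) (295.31017737278285, 191.93559455506806)
[[277.0, 121.9], [278.0, 122.0], [279.0, 121.9], [280.0, 121.9], [281.0, 121.9], [282.0, 122.0], [283.0, 121.9], [284.0, 121.9], [285.0, 121.9], [286.0, 121.9], [287.0, 121.9], [288.0, 121.9], [289.0, 121.9], [290.0, 121.9], [291.0, 121.9]] [[297.0, 191.9], [298.0, 191.9], [299.0, 191.9], [300.0, 192.0], [301.0, 191.9], [302.0, 191.7], [303.0, 191.8], [304.0, 191.8], [305.0, 191.8]]
[ 45.  44.  47.  33.  86. 173. 205. 200. 210. 156.  24.  37.  40.  45.
  47.] [182. 181. 188. 156.  75.  27.  39.  31.  82. 159. 189. 183. 180. 177.]
[ 0.4773 -0.1161  0.129 ] [ 0.528  -0.1036  0.129 ] 0.05123960202228348
```

The travel needed is about 51.2 mm. Next: turn to the half-turn grasp heading above the handle (0.522, 0.017).

Call:
drive_tool(
  increments=[
    {"grip": -1, "tx": 0, "ty": 0, "tz": 0.1, "turn": -0.1},
    {"grip": -1, "tx": -0.02, "ty": 0.08, "tz": 0.12, "turn": -0.23},
    {"grip": -1, "tx": -0.04, "ty": 0.16, "tz": 0.12, "turn": -0.36},
    {"grip": -1, "tx": -0.06, "ty": 0.24, "tz": 0.12, "turn": -0.49},
    {"grip": -1, "tx": -0.072, "ty": 0.328, "tz": 0.12, "turn": -0.62},
    {"grip": -1, "tx": -0.072, "ty": 0.328, "tz": 0.12, "turn": -0.75},
    {"grip": -1, "tx": -0.072, "ty": 0.328, "tz": 0.12, "turn": -0.88},
    {"grip": -1, "tx": -0.072, "ty": 0.328, "tz": 0.12, "turn": -1},
    {"grip": -1, "tx": -0.072, "ty": 0.328, "tz": 0.12, "turn": -1},
  ],
)

```text
clock: 8.4
position: [0.5222, 0.0172, 0.2484]
ee_rot: [1.496, 2.761, -0.006]
force: [0.1, -0.1, 0.0]
width: 0.999
```

Call:
drive_tool(
  increments=[
    {"grip": -1, "tx": 0, "ty": 0, "tz": 0, "turn": -0.13},
    {"grip": -1, "tx": 0, "ty": 0, "tz": 0, "turn": -0.26},
    {"grip": -1, "tx": 0, "ty": 0, "tz": 0, "turn": -0.39},
    {"grip": -1, "tx": 0, "ty": 0, "tz": 0, "turn": -0.5},
    {"grip": -1, "tx": 0, "ty": 0, "tz": 0, "turn": -0.5},
    {"grip": -1, "tx": 0, "ty": 0, "tz": 0, "turn": -0.5},
  ],
)

```text
clock: 9.0
position: [0.5222, 0.0173, 0.2484]
ee_rot: [2.153, 2.288, -0.006]
force: [-0.7, 0.3, -0.2]
width: 1.001
```

```bash
python3 - <<'E'
from h import *
np.set_printoptions(precision=4,suppress=True)
s=observe();C=cam('wrist',s);np.savez('w5.npz',K=C[0],r=C[1],e=C[2]);save('wrist','w5.png');print(s['clock'],s['position'],s['ee_rot'],s['width'],s['force'],s['joints'])
for n,p in dict(handle=[.522,.017,.165],knob=[.4484,.2345,.142],piv=[.454,.1345,.116],fin=[.4773,-.1161,.129]).items():print(n,proj(C,p)/.7)
cv2.imwrite('pics/w5b.png',cv2.resize(cv2.imread('pics/w5.png'),(800,600)))
E
```

```text
9.0 [0.5222 0.0173 0.2484] [ 2.1526  2.2878 -0.0061] 1.0007443216655907 [-0.7209  0.2789 -0.2173] [-0.5861  0.2646  0.5694  1.8218 -0.1554  1.1029  0.0992]
handle [400.0609 306.5424]
knob [ 275.7639 -145.1789]
piv [299.6033  90.3946]
fin [328.1717 461.83  ]
```

View pics/w5b.png

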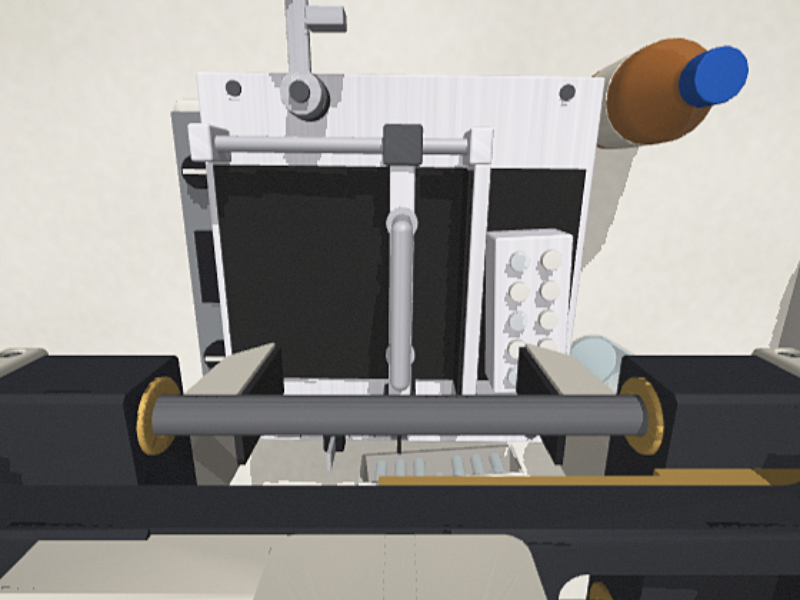

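The rod is centred at column 400 between the fingers, its middle about (401,303) as predicted. The pivot (299,91) also matches, and the lever stands square. I'll descend and grip the handle.

Call:
drive_tool(
  increments=[
    {"grip": -1, "tx": 0, "ty": 0, "tz": -0.1, "turn": 0},
    {"grip": -1, "tx": 0, "ty": 0, "tz": -0.18, "turn": 0},
    {"grip": -1, "tx": 0, "ty": 0, "tz": -0.24, "turn": 0},
    {"grip": -1, "tx": 0, "ty": 0, "tz": -0.256, "turn": 0},
    {"grip": -1, "tx": 0, "ty": 0, "tz": -0.256, "turn": 0},
    {"grip": 1, "tx": 0, "ty": 0, "tz": -0.256, "turn": 0},
    {"grip": 1, "tx": 0, "ty": 0, "tz": -0.256, "turn": 0},
    {"grip": 1, "tx": 0, "ty": 0, "tz": -0.256, "turn": 0},
    {"grip": 1, "tx": 0, "ty": 0, "tz": -0.256, "turn": 0},
    {"grip": 1, "tx": 0, "ty": 0, "tz": -0.256, "turn": 0},
    {"grip": 1, "tx": 0, "ty": 0, "tz": -0.256, "turn": 0},
    {"grip": 1, "tx": 0, "ty": 0, "tz": -0.256, "turn": 0},
    {"grip": 1, "tx": 0, "ty": 0, "tz": -0.256, "turn": 0},
    {"grip": 1, "tx": 0, "ty": 0, "tz": -0.256, "turn": 0},
    {"grip": 1, "tx": 0, "ty": 0, "tz": -0.256, "turn": 0},
  ],
  newtons=40,
)

```text
clock: 10.55
position: [0.5222, 0.0172, 0.146]
ee_rot: [2.154, 2.287, -0.006]
force: [-0.1, 0.2, 0.2]
width: 0.178
```

Call:
drive_tool(
  increments=[
    {"grip": 1, "tx": 0, "ty": 0, "tz": 0, "turn": 0},
    {"grip": 1, "tx": 0, "ty": 0, "tz": 0, "turn": 0},
    {"grip": 1, "tx": 0, "ty": 0, "tz": 0, "turn": 0},
    {"grip": 1, "tx": 0, "ty": 0, "tz": 0, "turn": 0},
  ],
)

```text
clock: 10.95
position: [0.5226, 0.0172, 0.146]
ee_rot: [2.153, 2.286, -0.006]
force: [4.0, -0.5, -3.2]
width: 0.121
```

Gripped the rod (about 11–12 mm). Pulling now.

Call:
drive_tool(
  increments=[
    {"grip": 1, "tx": -0.015, "ty": -0.0008, "tz": 0, "turn": 0},
    {"grip": 1, "tx": -0.03, "ty": -0.0016, "tz": 0, "turn": 0},
    {"grip": 1, "tx": -0.045, "ty": -0.0024, "tz": 0, "turn": 0},
    {"grip": 1, "tx": -0.06, "ty": -0.0032, "tz": 0, "turn": 0},
    {"grip": 1, "tx": -0.075, "ty": -0.004, "tz": 0, "turn": 0},
    {"grip": 1, "tx": -0.09, "ty": -0.0048, "tz": 0, "turn": 0},
    {"grip": 1, "tx": -0.105, "ty": -0.0056, "tz": 0, "turn": 0},
    {"grip": 1, "tx": -0.118, "ty": -0.0062, "tz": 0, "turn": 0},
    {"grip": 1, "tx": -0.125, "ty": -0.0066, "tz": 0, "turn": 0},
    {"grip": 1, "tx": -0.128, "ty": -0.0067, "tz": 0, "turn": 0},
    {"grip": 1, "tx": -0.128, "ty": -0.0067, "tz": 0, "turn": 0},
    {"grip": 1, "tx": -0.128, "ty": -0.0067, "tz": 0, "turn": 0},
    {"grip": 1, "tx": -0.128, "ty": -0.0067, "tz": 0, "turn": 0},
  ],
)

```text
clock: 12.25
position: [0.4728, 0.0148, 0.1461]
ee_rot: [2.152, 2.285, -0.003]
force: [8.2, 1.3, -11.6]
width: 0.116
```

```bash
python3 - <<'E'
from h import *
np.set_printoptions(precision=4,suppress=True)
s=observe();C=cam('wrist',s);np.savez('w6.npz',K=C[0],r=C[1],e=C[2]);save('wrist','w6.png');print(s['clock'],s['position'],s['ee_rot'],s['width'],s['force'])
S=cam('side');T=cam('top');save('side','s6.png');save('top','t6.png')
p=[.4773,-.1161,.129];q=[.4785,-.104,.129]
for n,c in(('w',C),('s',S),('t',T)):print(n,proj(c,p),proj(c,q))
a=cv2.imread('pics/s6.png')[205:280,225:325];a=cv2.resize(a,(400,300),interpolation=cv2.INTER_CUBIC)
b=cv2.imread('pics/t6.png')[185:260,250:350];b=cv2.resize(b,(400,300),interpolation=cv2.INTER_CUBIC)
w=cv2.resize(cv2.imread('pics/w6.png')[0:420,:],(400,300))
x=cv2.resize(cv2.imread('pics/w6.png')[200:350,180:380],(400,300),interpolation=cv2.INTER_CUBIC)
cv2.imwrite('pics/m6.png',np.vstack([np.hstack([a,b]),np.hstack([w,x])]))
E
```

```text
12.25 [0.4728 0.0148 0.1461] [ 2.1516  2.285  -0.0026] 0.11620445674068955 [  8.1772   1.2563 -11.5599]
w [275.4643 412.9614] [278.0834 399.9311]
s [280.3673 242.3552] [278.1302 239.6959]
t [326.1754 222.3464] [321.5914 221.9637]
```

View pics/m6.png

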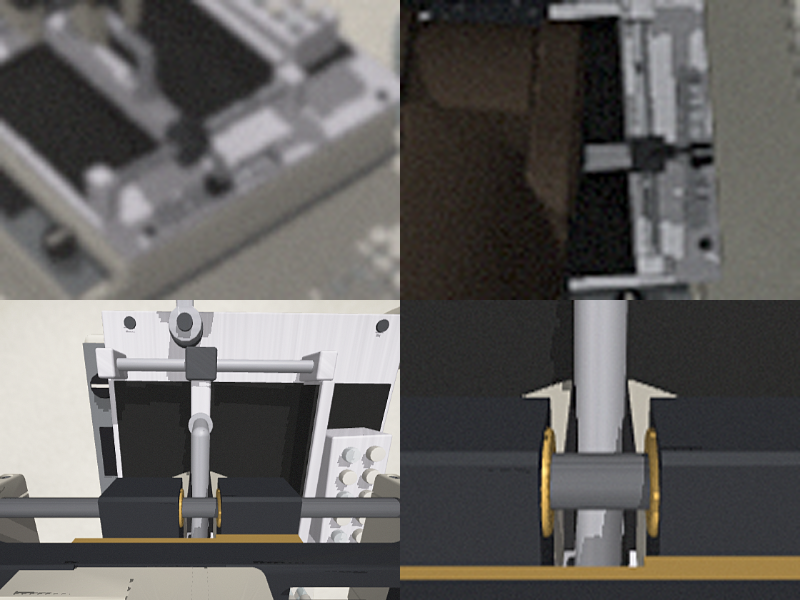

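In the top view (upper right) the index now lies nearly in line with the rider fin, at about row 153. I'll quantify the travel from the left sleeve, comparing before and after in the wrist camera, and check it in the top view.

```bash
python3 - <<'E'
from h import *
np.set_printoptions(precision=4,suppress=True)
ux=np.array([np.cos(np.radians(3)),np.sin(np.radians(3))])
def edges(f,rows,x0,x1,th):
    g=cv2.imread(f).max(2).astype(float);o=[]
    for r in rows:
        l=g[r,x0:x1]; i=np.where(l<th)[0]; i=[j for j in i if True]
        a,b=i[0],i[-1]
        ea=x0+a-1+(l[a-1]-th)/(l[a-1]-l[a]); eb=x0+b+(th-l[b])/(l[b+1]-l[b]); o.append((r,ea,eb))
    return np.array(o)
for w,rows in(('w5',range(95,110,3)),('w6',range(83,98,3))):
    d=np.load(w+'.npz');C=(d['K'],d['r'],d['e'])
    e=edges('pics/'+w+'.png',rows,255,310,110);m=np.median(e,0);print(w,e[:,1:].tolist() and np.round(e,1).tolist())
    for z in(.119,.123,.127): print(z,[(onz(C,((m[1]+m[2])/2,m[0]),z)[:2]@ux)])
    # rod (handle) x
d=np.load('w5.npz');C=(d['K'],d['r'],d['e'])
g=cv2.imread('pics/w5.png').max(2).astype(float)
for r in(190,200,210):print('rod profile',r,g[r,270:292])
# top: fin/index profiles
t0=cv2.imread('pics/top0.png').max(2).astype(int);t1=cv2.imread('pics/t6.png').max(2).astype(int)
print(t1[217:229,312:332])
E
```

```text
Traceback (most recent call last):
IndexError: index 55 is out of bounds for axis 0 with size 55
```

```bash
python3 - <<'E'
from h import *
np.set_printoptions(precision=4,suppress=True,linewidth=250)
for f,rows in(('w5',(92,97,100,104,108)),('w6',(74,80,86,92,98))):
    g=cv2.imread(f'pics/{f}.png').max(2)
    for r in rows: print(f,r,g[r,262:302])
g=cv2.imread('pics/w5.png').max(2)
for r in(190,205):print('rod',r,g[r,268:294])
t1=cv2.imread('pics/t6.png').max(2)
print(t1[216:230,312:332])
E
```

```text
w5 92 [231 230 231 230 235 251 116  78  93  97  94  97  98  96  95  93  96  94  97  97  94  95  92  94  93  97  91  95  98  95  94  96  80  47 201 237 229 229 231 233]
w5 97 [207 207 208 206 221 124  72  86  95  97  94  95  96  94  95  95 100  93  94  93  92  94  92  94  96 100  95  96  92  94  94  98  82  42 218 209 201 201 200 202]
w5 100 [218 216 216 220 232 149  83  90  99  98 100  96  96  91  95  94  96  95  96  92  96  97  94  99  93  90  91  93  98  96  97  94  82  35 245 229 226 225 225 227]
w5 104 [138 142 142 146 125 131  78  88  93  94  95  93  93  99  95  97  98  96  97  92  95  95  95  89  97  92  96  95  98  94  91  95  82  77 159 153 150 151 151 151]
w5 108 [222 216 222 222 230 168  84  82  95  95  93  96  91  91  92  94  94  95  92  94  97  98  95  95  94  93  93  96  95  94  94  94  82  76 209 203 196 199 201 202]
w6 74 [93 96 97 98 95 97 96 97 96 96 97 96 95 96 94 97 99 96 95 97 96 98 92 92 94 93 97 97 94 96 93 96 91 96 93 92 96 90 98 93]
w6 80 [96 95 97 96 97 94 91 95 94 97 96 97 96 96 96 97 95 95 95 93 92 92 93 97 95 93 98 97 94 91 93 91 93 96 95 96 95 97 93 87]
w
[... 1073 characters left out ...]
 4   0   0   0  27  78 114 107 108]
 [ 37  28  23  27  26  19  28  43  37  25  25  46  72  70  71  81  88 110 110 105]
 [ 32  22  28  28  26  18  34  59  69  66  48  59  85  80  74  77  92 116 109 107]
 [ 35  38  35  32  45  47  59  84 100  92  59  17  28  30  17  14  70 113 109 107]
 [ 43  42  38  34  69 101  97  97  91  91  51   8   8   1   1  16  76 115 109 109]
 [ 38  44  41  27  85 123 124 121 108  96  71  25  17  55  77  93 105 111 114 107]
 [ 47  34  33  43  85 125 117 119 118 100  94  78  72 102 122 127 122 103 115 111]
 [ 77  55  77  99 106 121 115 114 116 102  96  96  96 108 119 121 115 113 109 107]
 [ 92  77 103 125 121 114 113 119 115 103  93  93  97  89 102 121 110 102 109 110]]
```

```bash
python3 - <<'E'
from h import *
np.set_printoptions(precision=4,suppress=True,linewidth=250)
ux=np.array([np.cos(np.radians(3)),np.sin(np.radians(3))])
def ed(g,r,c,th):
    l=g[r].astype(float);a=c
    while l[a]<th:a-=1
    b=c
    while l[b]<th:b+=1
    return a+(l[a]-th)/(l[a]-l[a+1]), b-(l[b]-th)/(l[b]-l[b-1])
R5=[]
for f,rows in(('w5',range(90,113,2)),('w6',range(66,106,3))):
    g=cv2.imread(f'pics/{f}.png').max(2);d=np.load(f+'.npz');C=(d['K'],d['r'],d['e'])
    e=np.array([(r,)+ed(g,r,281,135) for r in rows]);print(f,np.round(e,1).tolist())
    m=np.median(e,0)
    for z in(.115,.123,.131):
        a,b=[onz(C,(u,m[0]),z) for u in m[1:]];print(z,a[:2]@ux,b[:2]@ux,'mid',(a+b)[:2]@ux/2,'w',np.linalg.norm(a-b))
    if f=='w5': print('rod', onz(C,(282.3,200),.165))
E
```

```text
w5 [[90.0, 267.9, 295.6], [92.0, 267.9, 295.6], [94.0, 267.9, 295.4], [96.0, 267.4, 295.5], [98.0, 267.0, 295.5], [100.0, 267.2, 295.5], [102.0, 267.1, 295.6], [104.0, 265.5, 295.7], [106.0, 172.7, 328.3], [108.0, 267.4, 295.4], [110.0, 267.6, 295.3], [112.0, 267.6, 295.3]]
0.115 0.5100355305673122 0.5351150271260615 mid 0.522575278846687 w 0.025080332402680698
0.123 0.5103585440851904 0.534747454784538 mid 0.5225529994348642 w 0.024389723527585668
0.131 0.5106815576030688 0.5343798824430143 mid 0.5225307200230415 w 0.023699114652490416
rod [0.5231 0.0294 0.165 ]
w6 [[66.0, 253.5, 300.7], [69.0, 259.1, 303.6], [72.0, 258.7, 303.6], [75.0, 258.7, 303.6], [78.0, 258.7, 303.6], [81.0, 258.8, 303.5], [84.0, 258.8, 303.5], [87.0, 258.1, 303.4], [90.0, 258.5, 303.4], [93.0, 257.9, 303.6], [96.0, 160.5, 349.0], [99.0, 197.8, 443.4], [102.0, 259.2, 302.9], [105.0, 259.2, 302.6]]
0.115 0.45999716348937436 0.4855719964598222 mid 0.4727845799745983 w 0.025575578768377575
0.123 0.4605007751703093 0.4849880700036006 mid 0.4727444225869549 w 0.024488008917086534
0.131 0.46100438685124434 0.48440414354737904 mid 0.4727042651993117 w 0.0234004390657955
```

The sleeve measurement says 49.8 mm of the 51.2 mm needed, and the top view says about level (short by under 0.5 mm). I'll trim about 1 mm further, allowing for the 1.4 mm the arm sags under the spring.

Call:
drive_tool(
  increments=[
    {"grip": 1, "tx": -0.005, "ty": -0.0008, "tz": 0, "turn": 0},
    {"grip": 1, "tx": -0.006, "ty": -0.0008, "tz": 0, "turn": 0},
    {"grip": 1, "tx": -0.006, "ty": -0.0008, "tz": 0, "turn": 0},
    {"grip": 1, "tx": -0.006, "ty": -0.0008, "tz": 0, "turn": 0},
    {"grip": 1, "tx": -0.006, "ty": -0.0008, "tz": 0, "turn": 0},
  ],
)

```text
clock: 12.9
position: [0.472, 0.0147, 0.1461]
ee_rot: [2.15, 2.284, 0.0]
force: [9.6, 0.9, -12.4]
width: 0.121
```

```bash
python3 - <<'E'
from h import *
np.set_printoptions(precision=4,suppress=True,linewidth=250)
ux=np.array([np.cos(np.radians(3)),np.sin(np.radians(3))])
s=observe();C=cam('wrist',s);g=save('wrist','w7.png').max(2);print(s['clock'],s['position'],s['force'],s['width'])
def ed(g,r,c,th):
    l=g[r].astype(float);a=c
    while l[a]<th:a-=1
    b=c
    while l[b]<th:b+=1
    return a+(l[a]-th)/(l[a]-l[a+1]), b-(l[b]-th)/(l[b]-l[b-1])
m=np.median([(r,)+ed(g,r,281,135) for r in range(69,96,3)],0)
print(m,'travel',.52255-sum(onz(C,(u,m[0]),.123)[:2]@ux for u in m[1:])/2)
t=np.array(save('top','t7.png')).max(2).astype(int);print(t[217:228,316:330])
S=cv2.imread('pics/t7.png')
a=cv2.resize(S[200:245,290:350],(400,300),interpolation=cv2.INTER_CUBIC)
b=cv2.resize(S[150:280,200:370],(400,300),interpolation=cv2.INTER_CUBIC)
cv2.imwrite('pics/m7.png',np.hstack([a,b]))
E
```

```text
12.9 [0.472  0.0147 0.1461] [  9.6127   0.8832 -12.3582] 0.12067281863684645
[ 81.     258.7746 303.4558] travel 0.05066463353782219
[[169 172 152 109  97  90 108 139 136 116 134 151  93 107]
 [154 168 145 100  90  89 113 143 134 109 128 137  96 107]
 [136 173 155 104 100  91 104 123 122 103 110 110  92 110]
 [ 94 138 128 100  97  96  73  66  80  77  80  80  90 112]
 [ 47  51  73  93  96  88  42   4   0   0   0  25  77 114]
 [ 22  22  34  58  63  54  21  52  77  81  73  72  88 113]
 [ 23  16  22  37  44  47  40  59  88  85  77  76  95 111]
 [ 23  28  33  60  83  84  65  16  27  23  26  14  75 113]
 [ 53  76  79  91  96  88  47   1   2   8   0   6  80 116]
 [ 64 103 119 122 108  98  76  22  16  54  75  91 105 113]
 [ 78 114 122 120 111 101  90  78  72  97 121 126 123 113]]
```

View pics/m7.png

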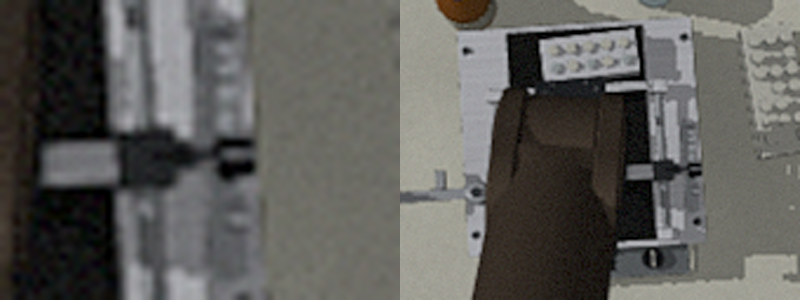

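The last view shows index and rider fin end to end (crop about (205,157) and (237,157)). The lever points straight out to the left, and the bystanders in frame look in place. Wrist travel is 50.7 mm against a target of 51.2 mm, with about 10 N of pull held, so I'm handing in.

```bash
python3 -c "
from cell import *
s=observe();print(s['clock'],s['position'],s['force'],s['width']);print(sign_off())"
```

```text
13.0 [0.47193816 0.01473889 0.14607124] [  9.20300381   1.96449742 -11.61537328] 0.11431790495248746
the job is handed in; nothing more can be done
None
```

The lock lever stands square, and the gripper is holding the clamp bar at the rider against its spring. I handed the job in at 13 s on the robot's clock.

- **Lever:** I gripped the knob, swung the lever out to about 90° from the guide rod and released it. A circle through the knob positions gives about 93° in the world, against a shaker heading of 3°.
- **Bar:** I gripped the bow handle at 40 N and pulled the bar forward. The wrist force shows about 9.5 N against the spring.
- **Index and rider:** The wrist camera put the bar's travel at 50.7 mm, against 51.2 mm measured to the rider.
- **Disagreement:** The coarser top view put the bar roughly 1 mm past level, where the wrist camera had it 0.5 mm short. I left it between the two.
- **Not explained:** The wrist force also showed about 12 N vertically while holding the bar. I did not trace the cause.
- **Surroundings:** I never touched the rider. The things visible in the last view looked undisturbed, but I did not check every bystander.

One move call was refused before anything moved, because the `turn` values were missing. I sent it again with them filled in.

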